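# Turn a negative carrier over and close it in the copying stage

### The arm

A 6-joint arm with a two-finger parallel gripper is mounted at the origin on a cart in front of the work surface, level with it; the furniture and walls round the work are solid. World frame = base frame: x ahead of the robot, y to its left, z up, the work surface at z = 0. Lengths are in m, angles in rad, forces in N, time in s.
With the tool pointing down it reaches from about 0.25 to 0.775 m from the base axis. Payload 8.9 kg.
Tool frame: the origin (TCP) lies midway between the tips of the shut fingers; the grasp point (between the pads) lies 19 mm behind it; z points along the fingers, y is the line along which they close (so a half turn about z gives the same grasp; the last joint's range is limited). The gripper opens to 85 mm and grips with 20 to 120 N. Pads are 22 mm wide; open, the fingers measure 114 mm over their backs; the gripper's body (76 mm by 85 mm) begins 54 mm behind the grasp point. The pads swing forward as they close: fully open they stand 13 mm farther back than shut.
Start: joints at [1.169, 0.291, -0.153, 1.127, 0, 1.431], TCP at [0.136, 0.507, 0.231] pointing down, gripper open.
Joint ranges: [-2.52, 2.52], [-0.91, 1.74], [-1.3, 1.37], [-1.96, 2.02], [-1.52, 1.47], [-3.14, 3.14]. Speed limits (rad/s): [2.22, 2.22, 2.79, 3.14, 3.14, 3.14].

### API

Orientations are given as a unit quaternion [x, y, z, w].
In Python, from cell import arm gives the robot as it stands.
- The arm moves only by the shell command python3 jog.py 'ROWS'. ROWS is rows parted by semicolons, their numbers by spaces, 1 to 5 of them, each of 7 numbers: a rotation vector rx, ry, rz in rad, then dx, dy, dz in m, then the finger opening in m; each row shifts and turns the commanded pose from where the row before left it, along the tool's axes as they then stand; what a row does not reach is not made up. A row lasts 1/8 s, in which the tool goes at most 0.0625 m and 0.188 rad, less where a joint would pass 70% of its speed; a pose out of reach is approached as far as the arm can. The fingers move at their own pace and stop on an object; the grip force is fixed at half the most. Time passes only in rows, so rows that do not move let the fingers close. It prints the time, the measured TCP pose, the force, the opening and the grip force at its end.
- arm.sense(): the state, without advancing time (a new reading comes with each control period).
- arm.grab_frame(name): name is "scene" or "top"; returns a dict with "color" (480x640x3 uint8, blue, green, red), "intrinsics" (3x3 intrinsics, pixels), "eye" and "attitude" of the camera in the world. Camera axes: x right, y up, looking along -z (the intrinsics and any distortion apply to the point x, -y, -z); pixel columns grow to the right and rows downward; lengths in m; the calibration is good to about 2 mm. A picture is of the moment at which its call begins. There is no depth.
- arm.sign_off(): hands the job in; it is judged then, once.
The state is a dict: "time_s": time; "joint_pos": joint angles; "joint_velocities": joint speeds; "joint_efforts": joint torques, N m; "tool_pos": TCP position; "tcp_rot": TCP orientation; "contact_force": force on the tool from outside, world axes, zero at the start; "ft_torque": the same for the moment, N m; "grip_width": finger opening in m; "finger_force": force on a finger pad.
Only numpy, scipy, OpenCV 4.12 (cv2) and the standard library are available. Lean on these libraries where they do the work, as an engineer would, in place of code of your own. Each camera call takes 0.05 s, during which the arm holds its last target. There are 200 camera calls.

### The job

The negative carrier lies on its pad with its yellow-dotted emulsion side up, which would copy the picture mirrored. Swing the clear cover of the copying stage right up, turn the carrier over and lay it flat in the recess, yellow dot underneath and T-grip sticking out through the open notch at the stage's end, then close the cover fully. Leave the other things on the worktop where they are.

Things in the scene. Friction and masses are not known exactly. Their poses are not given: they have to be found in the camera images.
- carrier: Flat grey metal negative carrier, loose, about 0.24 kg, on the pad. Origin on its underside; own z up while the dotted face is up. Plate x -35..35, y -37..64, z 0..6 mm, dark picture window in its middle, 12 mm yellow dot on the z = 6 face at x -24, y -26. Black grip 18 mm wide, z 0..9, from y -34 to -64, then a 9 mm neck to the T-grip's cross bar at y -74, clear of the pad.
- carrier_mid (a point): Middle of the carrier's plate (halfway through its 6 mm thickness): x 0, y 13.5, z 3 mm in the carrier's frame. Axes as the carrier's.
- carrier_bar (a point): Middle of the T-grip's cross bar: black rod 12 mm thick, 38 mm long along the carrier's x, flat ends, 6.5 mm above the underside (16.5 mm over the worktop at the start), at y -74. Grip it by its two ends: the bar swivels on the neck with slight friction, so that the lifted carrier swings down and hangs from it, far edge 138 mm below the bar. Axes as the carrier's.
- stage: Copying stage, a black lamp base fixed to the worktop, 116 (x) x 132 (y) mm, with the hinged cover on top. Origin on the worktop under the middle of the recess. Hinge at its +x edge (away from the robot), cover bar in front at -x, notch for the grip at its -y end, end stop at its +y end: a carrier lying in it has its own y along the stage's y and its z down (x reversed).
- recess (a point): Middle of the recess floor, 30 mm above the worktop. The floor is 75 mm (x) x 106 mm (y) for the carrier's 70 x 101 x 6 mm plate, between grey rails about 7 mm high whose inner faces slope outward (0.45 rad): two sides, an end stop at +y, two short stops at -y that leave a notch about 40 mm wide; there the base is 22 mm high and ends at y -66. Axes as the stage's.
- cover_hinge (a point): Middle of the cover's hinge axis, 57 mm in +x from the recess middle and 42 mm above the worktop; the axis runs along the stage's y.
- cover_bar (a point): Middle of the cover's handle, a black rod 10 mm thick and 40 mm long along the stage's y with ball-round ends, 125 mm from the hinge axis, in front of the cover's edge. Pinched by its two ends it lets the cover turn about the bar while the gripper stays upright.
- cover (a joint): Angle of the cover about its hinge: 0 closed, level; pi/2 upright; stop at 1.9 (leaning back). It starts closed or ajar by up to 0.2. Stiff hinge: it stays where it is left. Grey frame 99 mm deep, 98 mm wide, 5 mm thick, clear window; rubber pads beneath end 1.5 mm above a carrier lying flat.
- dust_brush: Dust brush, 26 x 160 x 8 mm, brown wooden handle, lies on the worktop. Bystander.
- marker: White marker with a black cap, 18 x 130 x 22 mm, lies on the worktop. Bystander.
- film_can: Pale film can with a black lid, 34 mm wide, 56 mm high, stands on the worktop. Bystander.
- loupe: Black loupe, 47 mm wide, 42 mm high, stands on the worktop. Bystander.
- film_clip: Steel film clip, 22 x 52 x 12 mm, lies on the worktop. Bystander.
- pad: Thin black rubber pad under the carrier, 85 x 112 x 10 mm, fixed to the worktop; origin under its middle. The carrier's grip and cross bar overhang its edge.

How it is judged:
By the outcome, as a careful person would: the job done as asked, in the order asked, and still so for the second after the job is handed in, with the robot touching nothing.
It also fails if it takes over 72 s, if anything falls off the work surface, if the arm or the gripper's body presses on something with over 40 N, if the wrist force passes 120 N, or if a joint passes its speed limit or range.

## Working session

There is one attempt and no reset: what is moved stays moved. The work goes in short steps, Python scripts to look and compute and a shell command to move; the robot and the scene stay as the last step left them, time stands still between calls to the robot, and variables do not carry over. Pictures are saved under pics/ and viewed, at most 10 in all, crops included, and the job is handed in when it is done.

```bash
ls; mkdir -p pics; python3 - <<'E'
from cell import arm
import cv2,numpy as np
for n in("scene","top"):
    f=arm.grab_frame(n);cv2.imwrite(f"pics/{n}0.png",f["color"]);print(n,f["intrinsics"],f["eye"],f["attitude"],[k for k in f])
print(arm.sense())
E
```

```text
cell.py
jog.py
pics
scene [[457.23980863   0.         321.76178329]
 [  0.         457.23980863 234.88870413]
 [  0.           0.           1.        ]] [ 0.18504714 -0.14333115  0.82325903] [ 0.20382144 -0.14162065 -0.54408197  0.80148314] ['color', 'intrinsics', 'eye', 'attitude']
top [[622.63789368   0.         323.04284866]
 [  0.         622.63789368 245.70382241]
 [  0.           0.           1.        ]] [0.45608648 0.01795956 1.35831485] [-0.02703424  0.02470452  0.71011321 -0.70313446] ['color', 'intrinsics', 'eye', 'attitude']
{'time_s': 0.1, 'joint_pos': array([ 1.16869035e+00,  2.91214140e-01, -1.54016729e-01,  1.12670299e+00,
       -2.99960204e-06,  1.43148309e+00]), 'joint_velocities': array([-8.75099760e-04, -6.95065355e-04,  2.35204753e-03, -2.46898168e-03,
       -6.62890765e-05,  1.21675541e-04]), 'joint_efforts': array([ 1.51014763e-03, -5.37976599e+01,  3.31918788e+01,  9.24540509e-03,
       -1.84641431e-04, -2.48038134e-05]), 'tool_pos': array([0.13623912, 0.50662554, 0.23080756]), 'tcp_rot': array([ 1.31018578e-01,  9.91379750e-01, -5.48451932e-04, -1.50651127e-04]), 'contact_force': array([ 0.93096241, -0.10876024,  0.46111393]), 'ft_torque': array([0.06506382, 0.00104658, 0.01056362]), 'finger_force': 0.0, 'grip_width': 0.08509337749978871}
```
View pics/scene0.png

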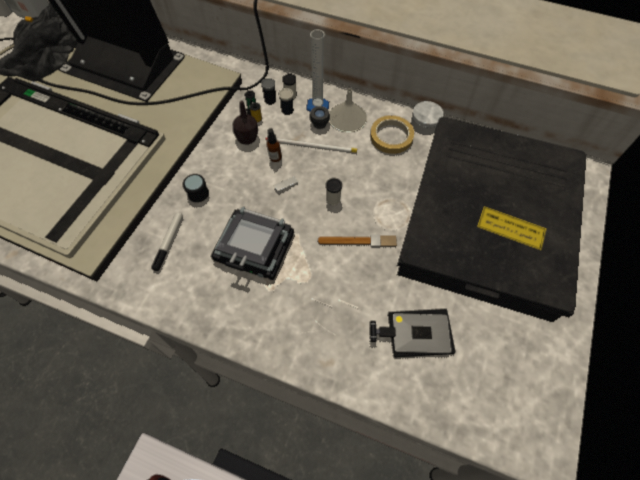

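View pics/top0.png

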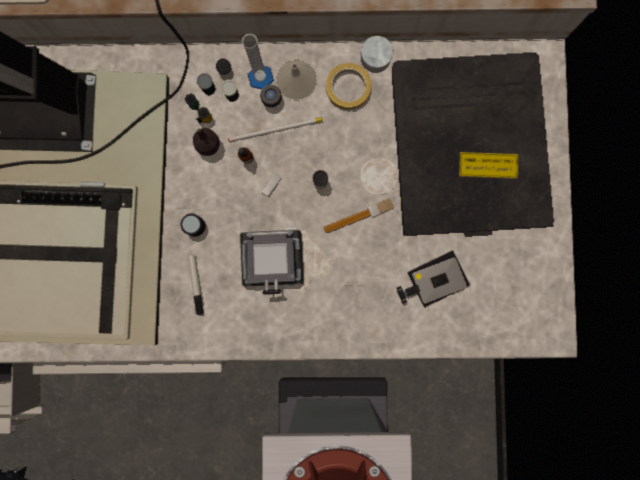

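The views show the stage at top px (271,258), with its cover handle toward the robot at (273,291). The carrier is at (440,280), with its T-grip at (404,295). Next I'll take enlarged crops.

```bash
python3 - <<'E'
import cv2,numpy as np
t=cv2.imread("pics/top0.png");s=cv2.imread("pics/scene0.png")
def c(im,x,y,w=100,h=75): return cv2.resize(im[y:y+h,x:x+w],(400,300),interpolation=cv2.INTER_CUBIC)
a=np.vstack([np.hstack([c(t,225,225),c(t,388,240)]),np.hstack([c(s,203,206),c(s,362,295)])])
cv2.imwrite("pics/crop1.png",cv2.convertScaleAbs(a,alpha=1.4,beta=15))
E
```

View pics/crop1.png

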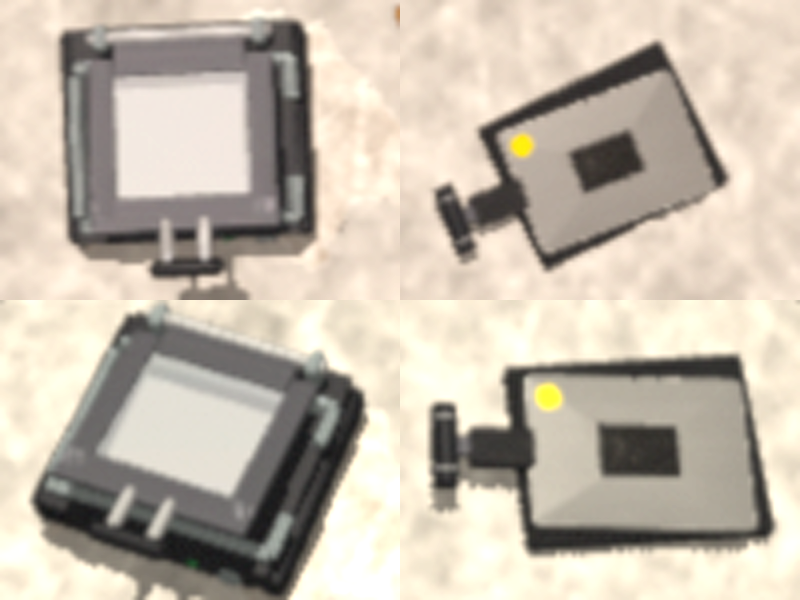

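The crops show the cover bar at top px about (272,291.6) and the hinge pins at (249,234.5) and (290.5,234). The carrier bar's middle is at top (401,296) and scene (373,331), and the dot is up.

```bash
cat > h.py <<'E'
import cv2,numpy as np
from cell import arm
from scipy.spatial.transform import Rotation as R
K={"scene":(457.23980863,321.76178329,234.88870413,[0.18504714,-0.14333115,0.82325903],[0.20382144,-0.14162065,-0.54408197,0.80148314]),
"top":(622.63789368,323.04284866,245.70382241,[0.45608648,0.01795956,1.35831485],[-0.02703424,0.02470452,0.71011321,-0.70313446])}
def ray(n,p):
    f,cx,cy,e,q=K[n]; d=R.from_quat(q).apply([(p[0]-cx)/f,-(p[1]-cy)/f,-1]); return np.array(e),d/np.linalg.norm(d)
def onz(n,p,z):
    e,d=ray(n,p); return (e+d*(z-e[2])/d[2])
def tri(pt,ps):
    a,u=ray("top",pt);b,v=ray("scene",ps)
    s,t=np.linalg.lstsq(np.c_[u,-v],b-a,rcond=None)[0]
    P,Q=a+s*u,b+t*v; return (P+Q)/2,np.linalg.norm(P-Q)
def proj(n,X):
    f,cx,cy,e,q=K[n]; c=R.from_quat(q).inv().apply(np.array(X)-e); return np.array([cx-f*c[0]/c[2],cy+f*c[1]/c[2]])
def tool():
    s=arm.sense(); return s["tool_pos"],R.from_quat(s["tcp_rot"]),s
E
python3 - <<'E'
from h import *
np.set_printoptions(precision=4,suppress=True)
T=cv2.imread("pics/top0.png");S=cv2.imread("pics/scene0.png")
def blob(im,mask,x,y,w,h):
    m=np.zeros(mask.shape,np.uint8);m[y:y+h,x:x+w]=mask[y:y+h,x:x+w]
    c=max(cv2.findContours(m,0,1)[0],key=cv2.contourArea);M=cv2.moments(c);return (M["m10"]/M["m00"],M["m01"]/M["m00"]),cv2.minAreaRect(c)
yel=lambda im:cv2.inRange(cv2.cvtColor(im,40),(22,120,120),(35,255,255))
a=blob(T,yel(T),405,265,30,25);b=blob(S,yel(S),390,310,20,20)
print("dot",a[0],b[0],tri(a[0],b[0]))
print("cbar",tri((401.2,295.9),(373,331.1)))
for p in [(398,287.5),(404.5,304.25)]: print(onz("top",p,.0165))
for p in [(373,321),(373,341.25)]: print(onz("scene",p,.0165))
dk=lambda im:(im.max(2)<70).astype(np.uint8)*255
a=blob(T,dk(T),527//4+388-100+1,270,22,20);b=blob(S,dk(S),410,322,24,24)
print("win",a,b,tri(a[0],b[0]))
print("pins",tri((249.25,234.5),(242.25,209.75)),tri((290.5,233.75),(282,221.5)))
print("coverbar",tri((271.8,291.6),(235,266.5)),onz("top",(271.8,291.6),.042))
for z in(.05,.06): print(proj("scene",onz("top",(271.8,291.6),z)))
for n,im,r in(("top",T,(245,235,50,50)),("scene",S,(223,215,58,50))):
    g=cv2.cvtColor(im,6); sub=g[r[1]:r[1]+r[3],r[0]:r[0]+r[2]]
    print(n,np.percentile(sub,[5,30,50,70,90]))
    q=blob(im,((g>125)*255).astype(np.uint8),*r);print(q,cv2.boxPoints(q[1]))
E
```

```text
dot (418.0, 275.86274509803917) (398.6598639455782, 318.5646258503401) (array([ 0.487 , -0.1804,  0.0193]), np.float64(0.0020779160043479794))
cbar (array([ 0.4448, -0.1434,  0.0268]), np.float64(0.0003335057925643574))
[ 0.4628 -0.1383  0.0165]
[ 0.4268 -0.1516  0.0165]
[ 0.466  -0.1373  0.0165]
[ 0.4305 -0.1492  0.0165]
win ((436.4928315412186, 280.6218637992831), ((437.1917724609375, 280.6781005859375), (10.533703804016113, 11.821155548095703), 69.44395446777344)) ((421.3073803730738, 332.4647201946472), ((421.5, 332.0), (12.0, 19.0), 90.0)) (array([ 0.4772, -0.2232,  0.017 ]), np.float64(0.003863950030481418))
pins (array([0.5775, 0.178 , 0.0459]), np.float64(0.000550381847629655)) (array([0.5773, 0.0903, 0.0553]), np.float64(0.0008202414052995927))
coverbar (array([0.4562, 0.13  , 0.0591]), np.float64(0.0015356664398798972)) [0.4566 0.1308 0.042 ]
[236.2379 268.2281]
[235.7906 266.1137]
top [ 42.  80.  85. 155. 157.]
((269.7925591882751, 258.65576850807963), ((270.0, 258.5), (29.0, 32.0), 90.0)) [[254. 244.]
 [286. 244.]
 [286. 273.]
 [254. 273.]]
scene [ 18.  65.  78. 135. 150.]
((249.69665026938392, 238.96298899039587), ((249.68264770507812, 238.98727416992188), (36.245079040527344, 22.8826847076416), 17.818889617919922)) [[228.9283 244.3341]
 [235.9306 222.5491]
 [270.437  233.6405]
 [263.4347 255.4254]]
```

```bash
cat >> h.py <<'E'
def go(X,yang):
    "remaining turn (rotvec, tool) and shift (tool axes after the turn) to TCP X, pointing down, closing axis at yang from world x"
    p,r,s=tool(); best=None
    for a in(yang,yang+np.pi):
        y=np.array([np.cos(a),np.sin(a),0]);z=np.array([0,0,-1.]);t=R.from_matrix(np.c_[np.cross(y,z),y,z])
        v=(r.inv()*t).as_rotvec()
        if best is None or np.linalg.norm(v)<np.linalg.norm(best[0]): best=(v,t.inv().apply(np.array(X)-p))
    print("turn",best[0].round(4),"shift",best[1].round(4),"t",round(s["time_s"],2),"F",s["contact_force"].round(1),"w",round(s["grip_width"],4),"ff",round(float(s["finger_force"]),1),"p",p.round(4))
E
python3 -c "
from h import *
print(tri((271.4,289.5),(236.9,263.5)))
go([.454,.131,.10],np.pi/2+.028)"
python3 jog.py '0 0 -0.145 0 0 0 0.085;0 0 -0.145 0 0 0 0.085;0 0 0 -.0385 -.0481 0 .06;0 0 0 -.0385 -.0481 0 .06;0 0 0 -.0385 -.0481 0 .06'
python3 jog.py '0 0 0 -.0385 -.0481 0 .06;0 0 0 -.0385 -.0481 0 .06;0 0 0 -.0385 -.0481 0 .06;0 0 0 -.0385 -.0481 0.02 .06;0 0 0 -.0385 -.0481 0.02 .06'
python3 -c "
from h import *
go([.454,.131,.10],np.pi/2+.028)"
```

```text
(array([0.46127876, 0.129602  , 0.06159911]), np.float64(0.0009332512517192932))
turn [-0.0011 -0.0003 -0.2908] shift [-0.3071 -0.3844  0.1308] t 0.1 F [ 0.9 -0.1  0.5] w 0.0851 ff 0.0 p [0.1362 0.5066 0.2308]
time_s: 0.72
tool_pos: [0.2564, 0.3643, 0.2311]
tcp_rot: [-0.014, 1.0, -0.0, -0.0]
contact_force: [-0.5, 0.1, -0.7]
grip_width: 0.0605
finger_force: 0.0
time_s: 1.35
tool_pos: [0.4531, 0.1322, 0.1923]
tcp_rot: [-0.013, 1.0, 0.0, 0.0]
contact_force: [1.5, 0.3, -0.1]
grip_width: 0.0598
finger_force: 0.0
turn [ 0.0002  0.0006 -0.0011] shift [-0.0009 -0.0013  0.0923] t 1.35 F [ 1.5  0.3 -0.1] w 0.0598 ff 0.0 p [0.4531 0.1322 0.1923]
```

```bash
python3 jog.py '0 0 0 0 -.001 .05 .06;0 0 0 0 0 .05 .06;0 0 0 0 0 .03 .06;0 0 0 0 0 .02 .06;0 0 0 0 0 .005 .06'
python3 - <<'E'
from h import *
go([.454,.131,.04],np.pi/2+.028)
c=[cv2.resize(arm.grab_frame(n)["color"][y:y+100,x:x+100],(400,400),interpolation=2) for n,x,y in(("scene",190,190),("top",222,215))]
cv2.imwrite("pics/g1.png",cv2.convertScaleAbs(np.hstack(c),alpha=1.5,beta=20))
E
```

```text
time_s: 1.98
tool_pos: [0.4508, 0.1328, 0.0365]
tcp_rot: [-0.014, 1.0, -0.0, -0.001]
contact_force: [0.2, 0.2, -0.4]
grip_width: 0.0598
finger_force: 0.0
turn [-0.0003 -0.0027 -0.0008] shift [-0.0032 -0.0019 -0.0035] t 1.98 F [ 0.2  0.2 -0.4] w 0.0598 ff 0.0 p [0.4508 0.1328 0.0365]
```

View pics/g1.png

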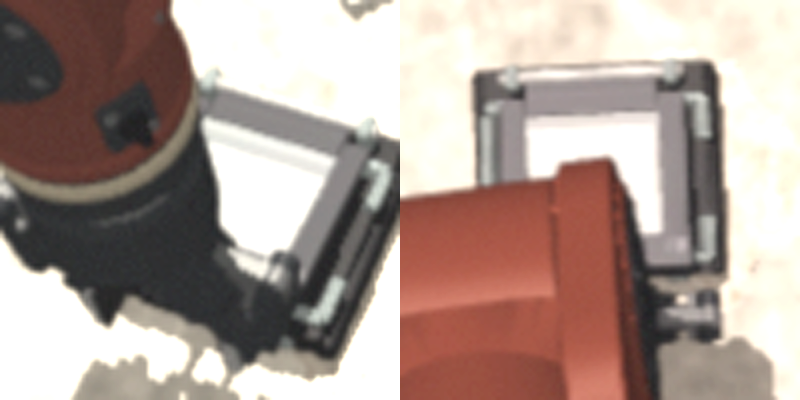

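The gripper hides the bar but is lined up with it. I'll shift 3 mm and close.

```bash
python3 jog.py '0 0 0 -.003 -.0015 0 .05;0 0 0 0 0 0 .04;0 0 0 0 0 0 .03;0 0 0 0 0 0 .03;0 0 0 0 0 0 .03'
python3 -c "
from h import *
go([.454,.131,.04],np.pi/2+.028)"
```

```text
time_s: 2.7
tool_pos: [0.456, 0.1322, 0.0382]
tcp_rot: [-0.014, 1.0, 0.001, 0.001]
contact_force: [3.3, 5.2, 0.2]
grip_width: 0.0354
finger_force: 59.7
turn [ 0.0011  0.002  -0.0007] shift [ 0.002  -0.0011 -0.0018] t 2.7 F [3.3 5.2 0.2] w 0.0354 ff 59.7 p [0.456  0.1322 0.0382]
```

```bash
python3 jog.py '0 0 0 0 0 0 .05;0 0 0 .003 -.001 0 .05;0 0 0 0 0 .007 .05;0 0 0 0 0 0 .03;0 0 0 0 0 0 .03'; python3 jog.py '0 0 0 0 0 0 .03'

```

```text
time_s: 3.32
tool_pos: [0.4512, 0.1319, 0.0302]
tcp_rot: [-0.014, 1.0, 0.002, -0.001]
contact_force: [-1.8, 9.6, -1.2]
grip_width: 0.0358
finger_force: 59.9
time_s: 3.45
tool_pos: [0.4511, 0.132, 0.0302]
tcp_rot: [-0.014, 1.0, 0.002, -0.001]
contact_force: [-2.3, 9.3, -2.2]
grip_width: 0.0363
finger_force: 59.9
```

```bash
python3 jog.py '0 0 0 -.002 0 -.009 .03;0 0 0 -.003 0 -.009 .03;0 0 0 -.004 0 -.012 .03;0 0 0 -.005 0 -.011 .03;0 0 0 0 0 0 .03'
python3 - <<'E'
from h import *
go([.454,.131,.04],np.pi/2+.028)
c=[cv2.resize(arm.grab_frame(n)["color"][y:y+100,x:x+100],(400,400),interpolation=2) for n,x,y in(("scene",190,190),("top",222,215))]
cv2.imwrite("pics/g2.png",cv2.convertScaleAbs(np.hstack(c),alpha=1.5,beta=20))
E
```

```text
time_s: 4.08
tool_pos: [0.4644, 0.1324, 0.0716]
tcp_rot: [-0.014, 1.0, 0.002, -0.001]
contact_force: [-4.9, 9.6, 1.4]
grip_width: 0.0358
finger_force: 60.1
turn [ 0.0033 -0.0029  0.001 ] shift [ 0.0105 -0.0012  0.0316] t 4.08 F [-4.9  9.6  1.4] w 0.0358 ff 60.1 p [0.4644 0.1324 0.0716]
```

View pics/g2.png

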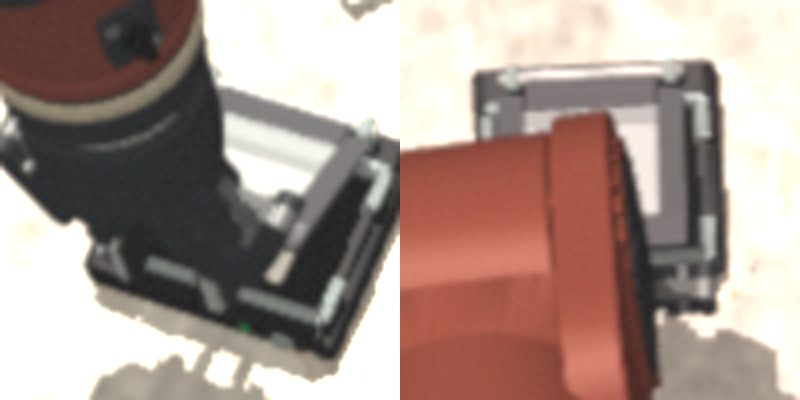

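The cover has lifted with the bar (edge raised in both views). I'll regrip 5 mm nearer the tips to clear the frame, then continue the arc.

```bash
python3 jog.py '0 0 0 0 .001 0 .046;0 0 0 0 0 -.005 .046;0 0 0 0 0 0 .03;0 0 0 0 0 0 .03'
python3 -c "
from h import *
go([.454,.131,.04],np.pi/2+.028)
for t in np.arange(.48,1.9,.15): print(t.round(2),(.5753-.125*np.cos(t)).round(4),(.042+.125*np.sin(t)-.0235).round(4))"
```

```text
time_s: 4.68
tool_pos: [0.4656, 0.1326, 0.0769]
tcp_rot: [-0.014, 1.0, 0.001, -0.0]
contact_force: [-3.3, 4.5, 1.6]
grip_width: 0.0357
finger_force: 59.5
turn [ 0.0018 -0.0005 -0.0004] shift [ 0.0117 -0.0013  0.0369] t 4.67 F [-3.3  4.5  1.6] w 0.0357 ff 59.5 p [0.4656 0.1326 0.0769]
0.48 0.4644 0.0762
0.63 0.4743 0.0921
0.78 0.4864 0.1064
0.93 0.5006 0.1187
1.08 0.5164 0.1287
1.23 0.5335 0.1363
1.38 0.5516 0.1412
1.53 0.5702 0.1434
1.68 0.5889 0.1428
1.83 0.6073 0.1393
```

```bash
python3 jog.py '0 0 0 -.0095 0 -.0155 .03;0 0 0 -.012 0 -.0143 .03;0 0 0 -.0142 0 -.0123 .03;0 0 0 -.0158 0 -.01 .03;0 0 0 0 0 0 .03'
python3 -c "
from h import *
go([.5164,.1344,.1287],np.pi/2+.028)"
```

```text
time_s: 5.3
tool_pos: [0.5177, 0.1347, 0.1297]
tcp_rot: [-0.014, 1.0, 0.002, -0.0]
contact_force: [-4.9, 6.8, 5.0]
grip_width: 0.0351
finger_force: 67.4
turn [ 0.0031 -0.0002  0.0005] shift [ 0.0013 -0.0002  0.001 ] t 5.3 F [-4.9  6.8  5. ] w 0.0351 ff 67.4 p [0.5177 0.1347 0.1297]
```

```bash
python3 jog.py '0 0 0 -.0168 .0005 -.0072 .03;0 0 0 -.018 0 -.005 .03;0 0 0 -.0186 0 -.0022 .03;0 0 0 -.0187 0 .0006 .03;0 0 0 -.0165 0 .003 .03'
python3 -c "
from h import *
go([.6073,.137,.1393],np.pi/2+.028)"
```

```text
time_s: 5.92
tool_pos: [0.6093, 0.1384, 0.1433]
tcp_rot: [-0.014, 1.0, 0.002, 0.004]
contact_force: [-0.4, 11.1, 16.5]
grip_width: 0.0358
finger_force: 75.7
turn [ 0.0042  0.0072 -0.0001] shift [ 0.002  -0.0013  0.004 ] t 5.92 F [-0.4 11.1 16.5] w 0.0358 ff 75.7 p [0.6093 0.1384 0.1433]
```

```bash
python3 jog.py '0 0 0 0 0 0 .06;0 0 0 0 0 0 .06;0 0 0 0 0 -.04 .06;0 0 0 0 0 -.05 .06;0 0 0 .05 -.03 -.01 .06'
python3 jog.py '0 0 0 .05 -.03 0 .06;0 0 0 .04 -.045 0 .06;0 0 0 0 -.06 0 .06;0 0 0 0 -.06 0 .06'
python3 - <<'E'
from h import *
go([.447,-.144,.08],np.radians(19.7))
c=[cv2.resize(arm.grab_frame(n)["color"][y:y+110,x:x+100],(400,440),interpolation=2) for n,x,y in(("scene",200,180),("top",222,200))]
for n in("scene","top"): cv2.imwrite(f"pics/o_{n}.png",arm.grab_frame(n)["color"])
cv2.imwrite("pics/g3.png",cv2.convertScaleAbs(np.hstack(c),alpha=1.6,beta=25))
E
```

```text
time_s: 6.55
tool_pos: [0.5613, 0.1053, 0.2432]
tcp_rot: [-0.014, 1.0, 0.0, 0.004]
contact_force: [0.3, -1.0, -0.5]
grip_width: 0.0597
finger_force: 0.0
time_s: 7.05
tool_pos: [0.4713, -0.0941, 0.2399]
tcp_rot: [-0.014, 1.0, -0.0, 0.0]
contact_force: [1.3, 0.3, -0.1]
grip_width: 0.0603
finger_force: 0.0
turn [-1.0000e-04  6.0000e-04  1.2546e+00] shift [-0.0388 -0.0397  0.1599] t 7.05 F [ 1.3  0.3 -0.1] w 0.0603 ff 0.0 p [ 0.4713 -0.0941  0.2399]
```

View pics/g3.png

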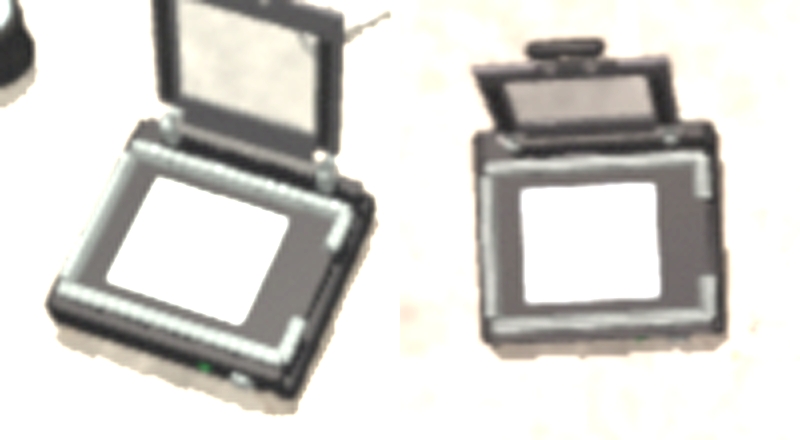

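The cover is open and leaning back. The recess shows as a white lit window, px about (258–387, 247–276), inside light rails. Now I'll measure the recess from the rails.

```bash
python3 - <<'E'
from h import *
np.set_printoptions(precision=4,suppress=True)
T=cv2.imread("pics/o_top.png");S=cv2.imread("pics/o_scene.png")
def win(im,r):
    g=cv2.cvtColor(im,6);m=np.zeros_like(g);x,y,w,h=r;m[y:y+h,x:x+w]=(g[y:y+h,x:x+w]>125)*255
    n,l,st,c=cv2.connectedComponentsWithStats(m)
    k=max(range(1,n),key=lambda i:st[i,4]*(20<st[i,2]<60)); cc=max(cv2.findContours((l==k).astype(np.uint8),0,1)[0],key=cv2.contourArea)
    return c[k],st[k],cv2.minAreaRect(cc)
a=win(T,(248,240,45,40));b=win(S,(222,218,55,50));print(a,b,tri(a[0],b[0]))
g=cv2.cvtColor(T,6)
print("row prof",np.c_[np.arange(238,306),g[248:272].mean(0)[238:306].astype(int),g[270:274].mean(0)[238:306].astype(int)].T.tolist()[0:1])
print(g[248:258].mean(0)[238:306].astype(int));print(g[266:274].mean(0)[238:306].astype(int))
print("cols 228..",g[228:296,256:264].mean(1).astype(int));print(g[228:296,280:288].mean(1).astype(int))
E
```

```text
(array([269.0883, 260.4102]), array([252, 246,  35,  30, 963], dtype=int32), ((269.068603515625, 260.37158203125), (28.614255905151367, 33.45820236206055), 87.1375961303711)) (array([249.2337, 242.2433]), array([ 227,  224,   45,   37, 1040], dtype=int32), ((248.97398376464844, 242.0809326171875), (38.829158782958984, 29.20687484741211), 17.818889617919922)) (array([0.5227, 0.1377, 0.0317]), np.float64(0.0011274496217270266))
row prof [[238, 239, 240, 241, 242, 243, 244, 245, 246, 247, 248, 249, 250, 251, 252, 253, 254, 255, 256, 257, 258, 259, 260, 261, 262, 263, 264, 265, 266, 267, 268, 269, 270, 271, 272, 273, 274, 275, 276, 277, 278, 279, 280, 281, 282, 283, 284, 285, 286, 287, 288, 289, 290, 291, 292, 293, 294, 295, 296, 297, 298, 299, 300, 301, 302, 303, 304, 305]]
[167 164 135  70  90 115 101  71  61  55  54  55  55  66 123 174 194 196
 195 196 196 196 196 196 196 196 196 196 196 196 196 196 196 196 196 196
 196 196 196 196 196 196 196 197 197 196 193 163  82  54  54  54  53  54
  53  53  53  56  59  60  54  42  30  32  78 143 171 172]
[163 164 154 115  69  96 114 101  72  59  54  53  53  54  74 148 189 196
 196 196 196 196 197 196 196 197 196 196 196 196 196 196 196 196 196 196
 196 196 196 196 196 196 196 196 196 196 194 186 151  75  52  52  52  52
  52  52  52  53  61  76  86  89  74  38  35  75 135 163]
cols 228.. [ 98  88  71  45  30  31  48  53  32  19  25  61 110 120  87  62  56  55
  87 172 193 196 196 196 196 197 196 196 197 197 196 196 196 197 197 197
 197 197 196 196 196 196 196 196 197 196 191 130  66  53  63  88 109 106
  70  52  51  59  85  92 104 155 171 173 172 171 169 166]
[ 63  48  33  33  42  57  48  28  18  29  75 112 113  84  61  56  55  79
 142 154 158 159 160 160 160 159 160 160 160 162 162 163 164 165 166 167
 171 172 172 172 172 176 177 177 177 167 112  62  54  73  95 107 108  70
  51  52  60  81  88  98 145 155 156 157 158 160 161 160]
```

```bash
python3 - <<'E'
from h import *
m=onz("top",(270.8,259.9),.03);print("recess",m)
for q in[((260,260.4),(284,259.3)),((252,261.21),(286,259.51))]:
    d=onz("top",q[0],.03)-onz("top",q[1],.03);print("yaw",-np.arctan2(d[0],d[1]))
# window from scene rotation
T=cv2.imread("pics/o_top.png")
go([.447,-.144,.08],np.radians(19.7))
E
python3 jog.py '0 0 .18 -.01 -.01 0 .055;0 0 .18 0 0 0 .055;0 0 .18 0 0 0 .055;0 0 .18 0 0 0 .055;0 0 .18 0 0 0 .055'
python3 jog.py '0 0 .18 0 0 0 .055;0 0 .175 0 0 0 .055'
python3 -c "
from h import *
go([.447,-.144,.06],np.radians(19.7))"
```

```text
recess [0.52420679 0.13375594 0.03      ]
yaw 0.03591980683526061
yaw 0.040082316213506296
turn [-3.0000e-04 -1.0000e-03  1.2512e+00] shift [-0.0392 -0.0401  0.1593] t 7.25 F [-0.4  0.9  0.1] w 0.0597 ff 0.0 p [ 0.4715 -0.0935  0.2393]
time_s: 7.88
tool_pos: [0.4822, -0.1006, 0.2394]
tcp_rot: [0.424, 0.905, 0.0, -0.0]
contact_force: [-0.2, -0.2, -0.2]
grip_width: 0.055
finger_force: 0.0
time_s: 8.12
tool_pos: [0.4821, -0.1006, 0.2394]
tcp_rot: [0.578, 0.816, -0.0, -0.0]
contact_force: [-0.1, -0.0, -0.5]
grip_width: 0.0552
finger_force: 0.0
turn [-0.0006 -0.0007 -0.0047] shift [-0.029  -0.0477  0.1794] t 8.12 F [-0.1 -0.  -0.5] w 0.0552 ff 0.0 p [ 0.4821 -0.1006  0.2394]
```

```bash
python3 jog.py '0 0 0 -.0145 -.0238 .02 .055;0 0 0 -.0145 -.0239 .04 .055;0 0 0 0 0 .06 .055;0 0 0 0 0 .055 .055;0 0 0 0 0 0 .055'
python3 - <<'E'
from h import *
go([.447,-.144,.00],np.radians(19.7)); print(arm.sense()["joint_pos"].round(2))
c=[cv2.resize(arm.grab_frame(n)["color"][y:y+80,x:x+80],(400,400),interpolation=2) for n,x,y in(("scene",345,285),("top",365,260))]
cv2.imwrite("pics/g4.png",cv2.convertScaleAbs(np.hstack(c),alpha=1.6,beta=25))
E
```

```text
time_s: 8.75
tool_pos: [0.4443, -0.1429, 0.062]
tcp_rot: [0.575, 0.818, -0.0, -0.004]
contact_force: [0.8, 0.7, -0.0]
grip_width: 0.0553
finger_force: 0.0
turn [-0.0053 -0.0058  0.0008] shift [-0.0019  0.0022  0.062 ] t 8.75 F [ 0.8  0.7 -0. ] w 0.0553 ff 0.0 p [ 0.4443 -0.1429  0.062 ]
[-0.47  0.36 -0.55  0.66  0.    0.76]
```

View pics/g4.png

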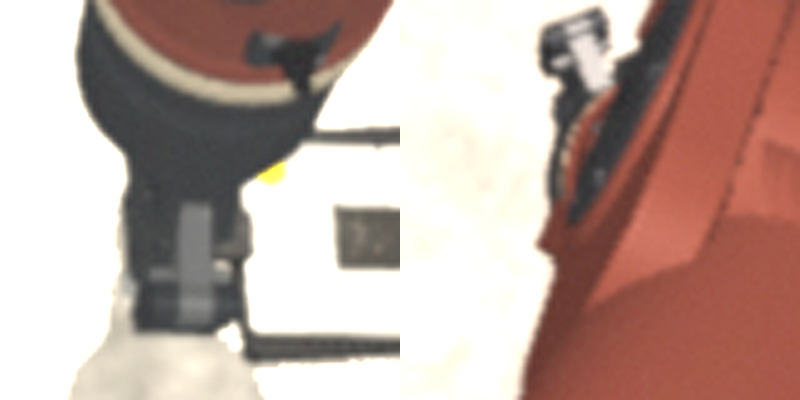

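The gripper hides the bar, as expected: scene fingers at about (380,335), next to the plate, with the dot at (399,319). I'll descend on the measured pose.

```bash
python3 jog.py '0 0 0 -.0019 .0018 .03 .05;0 0 0 0 0 .02 .05;0 0 0 0 0 .009 .05;0 0 0 0 0 .004 .05;0 0 0 0 0 0 .03'
python3 -c "
from h import *
go([.447,-.144,-0.001],np.radians(19.7))"
python3 jog.py '0 0 0 0 0 0 .03;0 0 0 0 0 0 .03'
```

```text
time_s: 9.48
tool_pos: [0.4504, -0.147, 0.0025]
tcp_rot: [0.576, 0.817, 0.0, 0.001]
contact_force: [-0.2, -1.1, 3.7]
grip_width: 0.0364
finger_force: 59.6
turn [ 0.001   0.0009 -0.0006] shift [ 0.0039 -0.0022  0.0035] t 9.47 F [-0.2 -1.1  3.7] w 0.0364 ff 59.6 p [ 0.4504 -0.147   0.0025]
time_s: 9.72
tool_pos: [0.4503, -0.147, 0.0022]
tcp_rot: [0.576, 0.817, 0.0, 0.001]
contact_force: [0.7, 1.3, 3.6]
grip_width: 0.0367
finger_force: 59.5
```

```bash
python3 jog.py '0 0 0 -.0033 0 -.03 .03;0 0 0 -.0104 0 -.03 .03;0 0 0 -.0197 0 -.03 .03;0 0 0 -.03 0 -.035 .03;0 0 0 -.03 0 -.035 .03'
python3 jog.py '0 0 0 0 0 -.03 .03;0 0 0 0 0 -.03 .03;0 0 0 0 0 0 .03;0 0 0 0 0 0 .03'
python3 - <<'E'
from h import *
go([.5242,.17,.22],.038)
for n in("scene","top"): cv2.imwrite(f"pics/l_{n}.png",arm.grab_frame(n)["color"])
c=[cv2.imread(f"pics/l_{n}.png")[y:y+225,x:x+200] for n,x,y in(("scene",330,180),("top",330,160))]
cv2.imwrite("pics/g5.png",cv2.convertScaleAbs(cv2.resize(np.hstack(c),(800,450)),alpha=1.5,beta=20))
E
```

```text
time_s: 10.35
tool_pos: [0.4807, -0.2352, 0.1625]
tcp_rot: [0.576, 0.817, -0.0, -0.001]
contact_force: [1.3, 1.3, -2.9]
grip_width: 0.0362
finger_force: 61.0
time_s: 10.85
tool_pos: [0.4804, -0.2344, 0.2204]
tcp_rot: [0.576, 0.817, -0.0, -0.001]
contact_force: [-0.5, -0.3, -3.1]
grip_width: 0.0361
finger_force: 61.0
turn [-0.0013 -0.0011  0.305 ] shift [4.024e-01 5.910e-02 4.000e-04] t 10.85 F [-0.5 -0.3 -3.1] w 0.0361 ff 61.0 p [ 0.4804 -0.2344  0.2204]
```

View pics/g5.png

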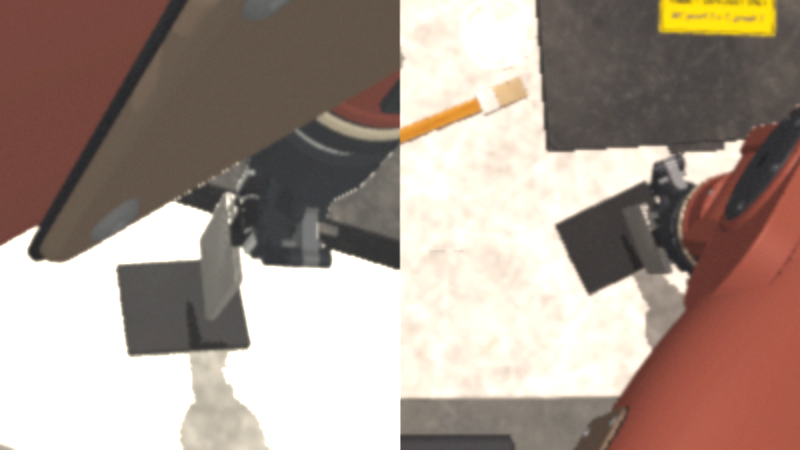

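The carrier hangs from the gripper with its plate edge-on: scene px about (440,310), with the empty pad beside it. I'll check camera bias on the stage, then carry it over.

```bash
python3 jog.py '0 0 .152 0 0 0 .03;0 0 .153 0 0 0 .03;0 0 0 .03 .005 0 .03;0 0 0 .05 .008 0 .03;0 0 0 .055 .008 0 .03'
python3 jog.py '0 0 0 .055 .008 0 .03;0 0 0 .055 .008 0 .03;0 0 0 .055 .008 0 .03;0 0 0 .045 .007 0 .03;0 0 0 .03 .004 0 .03'
python3 jog.py '0 0 0 .015 .003 0 .03;0 0 0 0 0 0 .03;0 0 0 0 0 0 .03;0 0 0 0 0 0 .03'
python3 - <<'E'
from h import *
print(onz("top",(269.07,260.4),.03),onz("scene",(249.1,242.16),.03))
print("pins",[onz(n,p,.05).round(4) for n,p in(("top",(249.25,234.5)),("top",(290.5,233.75)),("scene",(242.25,209.75)),("scene",(282,221.5)))])
go([.5242-.00099,.1338+.026,.22],.038)
E
```

```text
time_s: 11.58
tool_pos: [0.4964, -0.0978, 0.2205]
tcp_rot: [0.694, 0.72, -0.0, -0.001]
contact_force: [0.4, 0.1, -1.9]
grip_width: 0.0359
finger_force: 61.0
time_s: 12.2
tool_pos: [0.522, 0.1443, 0.2205]
tcp_rot: [0.693, 0.721, -0.001, -0.001]
contact_force: [0.2, 0.2, -2.3]
grip_width: 0.036
finger_force: 61.0
time_s: 12.7
tool_pos: [0.5252, 0.1561, 0.2216]
tcp_rot: [0.694, 0.72, -0.0, 0.0]
contact_force: [0.7, -0.1, -2.5]
grip_width: 0.0363
finger_force: 61.0
[0.52317435 0.1374562  0.03      ] [0.52321792 0.13912089 0.03      ]
pins [array([0.5773, 0.1773, 0.05  ]), array([0.578 , 0.0902, 0.05  ]), array([0.5753, 0.1766, 0.05  ]), array([0.5798, 0.0923, 0.05  ])]
turn [-0.0002  0.0003 -0.0014] shift [ 0.0038 -0.0019  0.0016] t 12.7 F [ 0.7 -0.1 -2.5] w 0.0363 ff 61.0 p [0.5252 0.1561 0.2216]
```

```bash
python3 jog.py '0 0 0 .002 -.0015 .02 .03;0 0 0 0 0 .025 .03;0 0 0 0 0 0 .03;0 0 0 0 0 0 .03'
python3 - <<'E'
from h import *
go([.5242-.00099,.1346+.026,.22],.038)
for n in("scene","top"): cv2.imwrite(f"pics/v_{n}.png",arm.grab_frame(n)["color"])
c=[cv2.resize(cv2.imread(f"pics/v_{n}.png")[y:y+110,x:x+100],(400,440),interpolation=2) for n,x,y in(("scene",200,180),("top",222,200))]
cv2.imwrite("pics/g6.png",cv2.convertScaleAbs(np.hstack(c),alpha=1.5,beta=20))
E
```

```text
time_s: 13.2
tool_pos: [0.5241, 0.1588, 0.1775]
tcp_rot: [0.694, 0.72, 0.0, 0.0]
contact_force: [0.6, 0.1, -1.5]
grip_width: 0.0358
finger_force: 61.0
turn [ 0.0008 -0.0001 -0.0006] shift [ 0.0018 -0.0008 -0.0425] t 13.2 F [ 0.6  0.1 -1.5] w 0.0358 ff 61.0 p [0.5241 0.1588 0.1775]
```

View pics/g6.png

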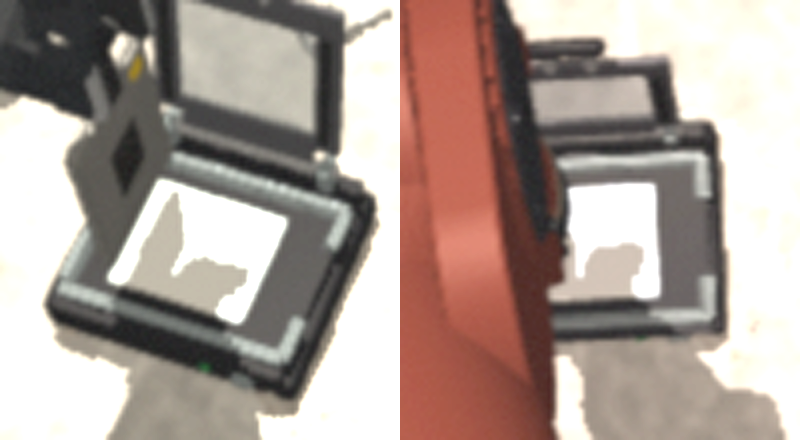

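The carrier hangs over the +y half of the recess, dot facing -y. Its bottom corners are at scene px about (225.7,244.5) and (242,224.5). I'll check those against the prediction.

```bash
python3 - <<'E'
from h import *
c,s=np.cos(.038),np.sin(.038);ex=np.array([c,s,0]);ey=np.array([-s,c,0]);O=np.array([.5242,.1346,0])
B=np.array([.5241,.1588,0])+.004*ey
for z in(.045,.05,.055,.06): print(z,[proj("scene",B+k*.035*ex+[0,0,z]).round(1) for k in(-1,1)])
for z in(.045,.05,.055): print(z,[((onz("scene",p,z)-O)@np.c_[ex,ey]).round(4) for p in((225.7,244.5),(242,224.5))])
E
```

```text
0.045 [array([229.6, 249.4]), array([244.6, 219.6])]
0.05 [array([229.1, 248.2]), array([244.2, 218.3])]
0.055 [array([228.7, 247. ]), array([243.9, 217. ])]
0.06 [array([228.2, 245.8]), array([243.5, 215.7])]
0.045 [array([-0.0271,  0.0396]), array([0.0239, 0.0284])]
0.05 [array([-0.0291,  0.0377]), array([0.0215, 0.0265])]
0.055 [array([-0.0312,  0.0357]), array([0.0191, 0.0247])]
```

```bash
python3 jog.py '0 0 0 .01 0 .006 .03;0 0 0 .008 0 .006 .03;0 0 0 0 0 0 .03;0 0 0 0 0 0 .03;0 0 0 0 0 0 .03'
python3 jog.py '0 0 0 -.011 0 .008 .03;0 0 0 -.012 0 .006 .03;0 0 0 -.012 0 .002 .03;0 0 0 -.011 0 .004 .03;0 0 0 0 0 0 .03'
python3 - <<'E'
from h import *
go([.5242,.1346,.22],.038)
cv2.imwrite("pics/w_scene.png",arm.grab_frame("scene")["color"])
im=cv2.imread("pics/w_scene.png");m=cv2.inRange(cv2.cvtColor(im,40),(20,100,70),(35,255,255))[150:300,180:330]
print("dot px",np.argwhere(m>0).mean(0)[::-1]+[180,150] if m.any() else None)
c,s=np.cos(.038),np.sin(.038);ex=np.array([c,s,0]);ey=np.array([-s,c,0]);O=np.array([.5242,.1346,.03])
h=.13;a=np.arcsin(h/.138)
for sg in(1,-1): # dot 48 mm along link from bar, on stage x +24, face
    print(sg,proj("scene",O+.024*ex+ey*(sg*.048*np.cos(a)-.003*0)+np.array([0,0,h-.048*np.sin(a)])))
E
```

```text
time_s: 13.92
tool_pos: [0.5231, 0.177, 0.1647]
tcp_rot: [0.694, 0.72, 0.0, 0.0]
contact_force: [-0.0, 0.1, -1.5]
grip_width: 0.0364
finger_force: 61.0
time_s: 14.55
tool_pos: [0.527, 0.1277, 0.1487]
tcp_rot: [0.694, 0.72, 0.001, 0.004]
contact_force: [-8.7, -10.8, 42.8]
grip_width: 0.036
finger_force: 64.8
turn [ 0.0064  0.0042 -0.0026] shift [ 0.007  -0.0025 -0.0713] t 14.55 F [ -8.7 -10.8  42.8] w 0.036 ff 64.8 p [0.527  0.1277 0.1487]
dot px None
1 [242.55880022 207.28073577]
-1 [258.82148205 212.32686079]
```

```bash
python3 jog.py '0 0 0 0 0 -.01 .03;0 0 0 0 0 0 .03'
python3 - <<'E'
from h import *
go([.5242,.1346,.22],.038)
for n in("scene","top"): cv2.imwrite(f"pics/x_{n}.png",arm.grab_frame(n)["color"])
c=[cv2.resize(cv2.imread(f"pics/x_{n}.png")[y:y+110,x:x+100],(400,440),interpolation=2) for n,x,y in(("scene",200,180),("top",222,200))]
cv2.imwrite("pics/g7.png",cv2.convertScaleAbs(np.hstack(c),alpha=1.5,beta=20))
E
```

```text
time_s: 14.85
tool_pos: [0.525, 0.1305, 0.1548]
tcp_rot: [0.694, 0.72, 0.0, 0.0]
contact_force: [0.3, 0.4, -3.1]
grip_width: 0.0357
finger_force: 61.4
turn [ 0.0008  0.     -0.0007] shift [ 0.0041 -0.0006 -0.0652] t 14.85 F [ 0.3  0.4 -3.1] w 0.0357 ff 61.4 p [0.525  0.1305 0.1548]
```

View pics/g7.png

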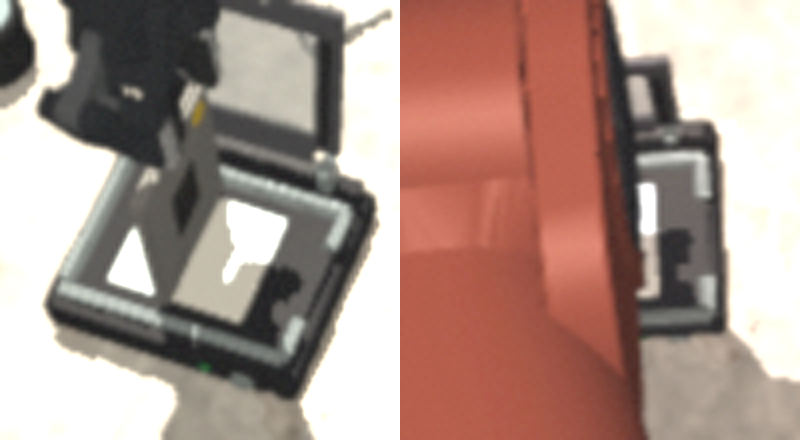

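That was my last picture; the plate hangs upright again, clear of the floor. The foot had stuck with friction. I'll redo it with the bar moving -y ahead of the descent, so the foot drags rather than jams.

```bash
python3 jog.py '0 0 0 .012 -.0005 0 .03;0 0 0 .016 0 0 .03;0 0 0 .012 0 0 .03;0 0 0 0 0 0 .03;0 0 0 0 0 0 .03'
python3 jog.py '0 0 0 0 0 .003 .03;0 0 0 -.008 0 0 .03;0 0 0 -.008 0 0 .03;0 0 0 -.008 0 .0005 .03;0 0 0 0 0 0 .03'
python3 - <<'E'
from h import *
go([.5242,.1346,.22],.038)
E
```

```text
time_s: 15.58
tool_pos: [0.5226, 0.1712, 0.1545]
tcp_rot: [0.693, 0.721, -0.0, 0.0]
contact_force: [0.2, -1.2, -1.9]
grip_width: 0.036
finger_force: 61.4
time_s: 16.2
tool_pos: [0.5243, 0.1461, 0.1522]
tcp_rot: [0.694, 0.72, 0.001, 0.001]
contact_force: [-2.1, -0.2, 6.7]
grip_width: 0.036
finger_force: 62.2
turn [ 0.0018  0.0004 -0.0013] shift [-0.0115 -0.0005 -0.0678] t 16.2 F [-2.1 -0.2  6.7] w 0.036 ff 62.2 p [0.5243 0.1461 0.1522]
```

```bash
for i in 1 2 3; do python3 jog.py '0 0 0 -.006 0 0 .03' | grep -E "pos|contact"; done
python3 - <<'E'
from h import *
im=arm.grab_frame("scene")["color"];cv2.imwrite("pics/y_scene.png",im)
m=cv2.inRange(cv2.cvtColor(im,40),(18,90,60),(36,255,255))[160:270,190:300];p=np.argwhere(m>0)[:,::-1]+[190,160]
print(len(p),p.mean(0) if len(p) else 0)
s=arm.sense();B=s["tool_pos"].copy()
c,q=np.cos(.038),np.sin(.038);ex=np.array([c,q,0]);ey=np.array([-q,c,0]);B=B+.004*ey+[0,0,.0147]
for a in(-.3,-.15,0,.15,.3): print(a,proj("scene",B+.024*ex+ey*.048*np.sin(a)-[0,0,.048*np.cos(a)]).round(1))
E
```

```text
tool_pos: [0.5241, 0.1407, 0.1515]
contact_force: [0.9, 0.7, -2.3]
tool_pos: [0.524, 0.1346, 0.151]
contact_force: [0.1, 0.7, -1.0]
tool_pos: [0.5242, 0.1286, 0.1509]
contact_force: [-0.4, 0.9, -1.2]
6 [246.16666667 208.16666667]
-0.3 [258.8 211.1]
-0.15 [255.3 210.4]
0 [251.7 209.4]
0.15 [248.  208.2]
0.3 [244.4 206.6]
```

```bash
python3 jog.py '0 0 0 -.014 0 .001 .03;0 0 0 -.013 0 .005 .03;0 0 0 -.010 0 .005 .03;0 0 0 -.010 0 .005 .03;0 0 0 -.011 0 .007 .03' | grep -E "pos|contact|width"
python3 jog.py '0 0 0 -.011 0 .008 .03;0 0 0 -.010 0 .010 .03;0 0 0 -.010 0 .010 .03;0 0 0 0 0 0 .03' | grep -E "pos|contact|width"
python3 - <<'E'
from h import *
go([.5242,.1346,.0447],.038)
E
```

```text
tool_pos: [0.5276, 0.0685, 0.1293]
contact_force: [-1.7, -7.7, 10.3]
grip_width: 0.0362
tool_pos: [0.5272, 0.0395, 0.0992]
contact_force: [0.6, -1.8, -0.0]
grip_width: 0.0361
turn [-0.0012 -0.0002 -0.0012] shift [0.0951 0.0006 0.0545] t 17.75 F [ 0.6 -1.8 -0. ] w 0.0361 ff 61.6 p [0.5272 0.0395 0.0992]
```

```bash
python3 jog.py '0 0 0 -.009 0 .012 .03;0 0 0 -.009 0 .013 .03;0 0 0 -.005 0 .013 .03;0 0 0 -.004 0 .010 .03;0 0 0 0 0 0 .03' | grep -E "pos|contact|width"
for i in 1 2 3; do python3 jog.py '0 0 0 .008 0 0 .03' | grep -E "pos|contact"; done
python3 - <<'E'
from h import *
go([.5242,.1346,.0447],.038)
E
```

```text
tool_pos: [0.5281, 0.013, 0.0512]
contact_force: [-0.4, -0.2, -1.6]
grip_width: 0.0358
tool_pos: [0.5286, 0.0211, 0.0523]
contact_force: [-0.6, -1.0, -1.1]
tool_pos: [0.5283, 0.0299, 0.0525]
contact_force: [0.1, -1.6, -0.9]
tool_pos: [0.5279, 0.0381, 0.0524]
contact_force: [-0.1, -1.1, -0.9]
turn [0.0005 0.0001 0.0005] shift [0.0966 0.     0.0077] t 18.75 F [-0.1 -1.1 -0.9] w 0.0363 ff 61.5 p [0.5279 0.0381 0.0524]
```

```bash
for i in 1 2 3 4 5 6; do python3 jog.py '0 0 0 .002 0 0 .03' | grep -E "pos|contact"; done
```

```text
tool_pos: [0.5277, 0.04, 0.0523]
contact_force: [0.2, 0.0, -0.9]
tool_pos: [0.5276, 0.0414, 0.0522]
contact_force: [1.0, -1.6, -1.8]
tool_pos: [0.5276, 0.0432, 0.0521]
contact_force: [-0.7, -0.4, -0.6]
tool_pos: [0.5275, 0.0452, 0.0521]
contact_force: [-0.1, -1.0, -0.5]
tool_pos: [0.5274, 0.0472, 0.0521]
contact_force: [0.4, -1.7, -1.3]
tool_pos: [0.5273, 0.0493, 0.0521]
contact_force: [0.1, -1.0, -0.3]
```

```bash
for i in 1 2 3; do python3 jog.py '0 0 0 .002 0 0 .03' | grep -E "pos|contact"; done
```

```text
tool_pos: [0.5272, 0.0513, 0.0521]
contact_force: [-0.4, -0.4, -1.1]
tool_pos: [0.5272, 0.0517, 0.0522]
contact_force: [-1.2, -14.2, 3.0]
tool_pos: [0.5273, 0.0519, 0.0525]
contact_force: [-1.3, -23.7, 4.9]
```

```bash
python3 jog.py '0 0 0 -.006 0 0 .03;0 0 0 -.002 0 .010 .03;0 0 0 -.0015 0 .010 .03;0 0 0 -.0012 0 .008 .03;0 0 0 -.0005 0 .004 .03' | grep -E "pos|contact"
python3 jog.py '0 0 0 0 0 .002 .03;0 0 0 0 0 .002 .03;0 0 0 0 0 0 .03' | grep -E "pos|contact"
python3 - <<'E'
from h import *
go([.5242+.0907*.038,.1346-.0907,.0147],.038)
E
```

```text
tool_pos: [0.5271, 0.0443, 0.0193]
contact_force: [0.1, 2.7, 3.2]
tool_pos: [0.5273, 0.0442, 0.0162]
contact_force: [-1.6, 0.9, 2.4]
turn [-0.0003 -0.0002  0.0002] shift [-0.0003  0.0003  0.0015] t 20.88 F [-1.6  0.9  2.4] w 0.0361 ff 61.9 p [0.5273 0.0442 0.0162]
```

```bash
python3 jog.py '0 0 0 0 0 .001 .03;0 0 0 0 0 0 .03' | grep -E "pos|contact"
python3 jog.py '0 0 0 0 0 .001 .03;0 0 0 0 0 0 .03' | grep -E "pos|contact"
```

```text
tool_pos: [0.5273, 0.0442, 0.0153]
contact_force: [-3.4, 0.1, 5.7]
tool_pos: [0.5274, 0.0442, 0.0144]
contact_force: [-3.9, 1.1, 8.3]
```

```bash
for i in 1 2 3; do python3 jog.py '0 0 0 0 -.001 0 .03;0 0 0 0 0 0 .03' | grep -E "pos|contact"; done
```

```text
tool_pos: [0.5272, 0.0442, 0.0147]
contact_force: [-2.0, 1.7, 7.4]
tool_pos: [0.5271, 0.0441, 0.0149]
contact_force: [0.7, 2.5, 7.3]
tool_pos: [0.5269, 0.0441, 0.0151]
contact_force: [3.0, 3.4, 6.8]
```

```bash
python3 jog.py '0 0 0 0 .0015 -.0015 .03;0 0 0 0 0 0 .03;0 0 0 0 0 0 .05;0 0 0 0 0 0 .055;0 0 0 0 0 0 .055' | grep -E "pos|contact|width"
python3 jog.py '0 0 0 0 0 -.03 .055;0 0 0 0 0 -.05 .055;0 0 0 0 0 -.05 .055;0 0 0 -.05 0 -.02 .055;0 0 0 -.05 0 0 .055' | grep -E "pos|contact|width"
python3 jog.py '0 0 0 -.05 0 0 .055;0 0 0 0 0 0 .055' | grep -E "pos|contact|width"
python3 - <<'E'
from h import *
for n in("scene","top"): cv2.imwrite(f"pics/z_{n}.png",arm.grab_frame(n)["color"])
g=cv2.cvtColor(cv2.imread("pics/z_top.png"),6)
np.set_printoptions(linewidth=220)
print("cols 236..318 rows 249,255,264,271")
for r in(249,255,260,265,271): print(r,g[r-1:r+2,236:318].mean(0).astype(int))
print("rows 234..286")
for c in(250,256,262,270,278,286,292): print(c,g[234:288,c-1:c+2].mean(1).astype(int))
E
```

```text
tool_pos: [0.5257, 0.0438, 0.0153]
contact_force: [-0.0, 0.6, 0.2]
grip_width: 0.0546
tool_pos: [0.531, -0.0571, 0.1676]
contact_force: [1.6, -0.5, 0.3]
grip_width: 0.0552
tool_pos: [0.5317, -0.1091, 0.1654]
contact_force: [0.5, 1.1, 0.6]
grip_width: 0.0551
cols 236..318 rows 249,255,264,271
249 [167 167 166 162 131  68  92 115 104  74  86 110 122 125 128 131 135 137 138 139 139 139 138 138 138 137 137 137 137 137 137 138 137 138 138 138 138 138 138 138 138 138 138 138 139 138 138 138 137 135 132 128 126 124
 123 122 120  96  54  60  73  79  75  55  27  34  80 140 167 169 170 173 168 157 154 155 149 149 171 185 186 183]
255 [166 166 167 166 139  74  90 114  99  72  73  99 119 122 122 123 124 124 125 125 126 127 128 130 132 134 135 136 136 137 136 137 137 137 137 137 137 137 137 137 137 137 135 133 130 129 128 127 127 126 126 125 125 124
 123 123 120 102  63  45  43  42  35  30  31  30  51  85 104 108 127 151 142  87  46  46  41  39  80 114 125 143]
260 [166 167 168 167 142  86  90 114 104  81  69  95 118 121 121 122 123 124 124 125 125 126 126 127 128 129 129 130 131 133 133 134 135 
[... 1735 characters left out ...]
9 110 103  71  52  50  72  84  87]
278 [ 52  32  19  18  45 108 122  88  60  65 114 135 138 138 138 138 138 138 138 138 137 135 133 131 131 130 130 130 130 130 130 130 128 127 125 125 123 122 120 119 118 117 116  75  86 110 108  76  55  51  54  75  81  84]
286 [ 48  27  18  35  90 114 105  77  58  66 124 138 138 138 135 131 128 127 126 126 126 126 125 125 126 125 125 125 125 126 125 126 125 124 124 124 123 122 121 119 117 115  95  67  98 109 112  68  49  53  68  86  92 102]
292 [ 38  26  23  60 117 121  90  67  59  72 102 115 117 117 114 112 113 114 113 114 115 115 115 116 117 117 116 116 117 122 124 123 122 122 121 120 120 120 120 119 116 114  73  68 109 110  91  62  51  46  62  84  93 113]
```

The carrier lies in the recess: plate px columns 246–294, rows 244.6–277, within the rails and with no dot visible. Now back to the cover bar.

```bash
python3 jog.py '0 0 0 0 0 -.05 .06;0 0 0 0 0 -.05 .06;0 0 -.18 0 0 0 .06;0 0 -.18 0 0 0 .06;0 0 -.18 0 0 0 .06' | grep -E "pos|contact"
python3 jog.py '0 0 -.18 0 0 0 .06;0 0 -.18 0 0 0 .06;0 0 -.18 0 0 0 .06;0 0 -.18 0 0 0 .06;0 0 -.18 0 0 0 .06' | grep -E "pos|contact"
python3 jog.py '0 0 -.13 0 0 0 .06;0 0 0 0 0 0 .06' | grep -E "pos|contact"
python3 - <<'E'
from h import *
im=cv2.imread("pics/z_top.png");m=cv2.inRange(cv2.cvtColor(im,40),(20,100,70),(35,255,255));print("yellow",m[225:300,230:310].sum(), arm.sense()["joint_pos"].round(2))
go([.6093,.1380,.25],np.pi/2+.03)
# cover bar in top image
g=cv2.cvtColor(im,6);mm=(g[200:216,240:285]<60).astype(np.uint8)
n,l,st,c=cv2.connectedComponentsWithStats(mm);print(st.tolist(),(c+[240,200]).round(1).tolist())
E
```

```text
tool_pos: [0.5316, -0.1044, 0.2656]
contact_force: [-0.1, 0.1, -0.6]
tool_pos: [0.5315, -0.1044, 0.2654]
contact_force: [-0.3, -0.4, 0.2]
tool_pos: [0.5315, -0.1046, 0.2655]
contact_force: [0.3, -0.4, 0.4]
yellow 0 [-0.33  0.31 -0.04  1.22  0.   -0.37]
turn [ 0.0003 -0.0004  0.0079] shift [-0.085   0.2402  0.0155] t 25.23 F [ 0.3 -0.4  0.4] w 0.06 ff 0.0 p [ 0.5315 -0.1046  0.2655]
[[0, 0, 45, 16, 620], [14, 10, 22, 6, 100]] [[261.7, 206.7], [263.8, 212.7]]
```

```bash
python3 - <<'E'
from h import *
for z in(.155,.165): print(onz("top",(263.9,211.9),z))
E
python3 jog.py '0 0 0 -.02 .055 0 .06;0 0 0 -.02 .055 0 .06;0 0 0 -.02 .055 0 .06;0 0 0 -.02 .055 0 .06;0 0 0 -.005 .0202 .015 .06' | grep -E "pos|contact"
python3 jog.py '0 0 0 0 0 .04 .06;0 0 0 0 0 0 .06' | grep -E "pos|contact"
python3 - <<'E'
from h import *
go([.6093,.1384,.1433],np.pi/2+.03)
E
```

```text
[0.61144427 0.13595426 0.155     ]
[0.61015319 0.13497368 0.165     ]
tool_pos: [0.6084, 0.1411, 0.2508]
contact_force: [0.5, -1.1, -0.9]
tool_pos: [0.6051, 0.1372, 0.2075]
contact_force: [0.5, 0.5, 0.7]
turn [-0.0007 -0.0065  0.006 ] shift [-0.0042  0.001   0.0642] t 26.1 F [0.5 0.5 0.7] w 0.0602 ff 0.0 p [0.6051 0.1372 0.2075]
```

```bash
python3 jog.py '0 0 0 -.003 .001 .03 .06;0 0 0 0 0 .02 .06;0 0 0 0 0 .012 .055;0 0 0 0 0 0 .05;0 0 0 0 0 0 .03' | grep -E "pos|contact|width"
python3 jog.py '0 0 0 0 0 0 .03;0 0 0 0 0 0 .03' | grep -E "pos|contact|width|finger"
```

```text
tool_pos: [0.6116, 0.1388, 0.1502]
contact_force: [-1.2, 0.8, 0.1]
grip_width: 0.0357
tool_pos: [0.6118, 0.1387, 0.1502]
contact_force: [0.5, 1.7, 5.6]
grip_width: 0.0355
finger_force: 59.2
```

```bash
python3 - <<'E'
import numpy as np
t=1.8-.15*np.arange(13);x=.5833-.125*np.cos(t);z=.1502+.125*(np.sin(t)-np.sin(1.8))
for r in np.c_[t[1:],np.diff(x),-np.diff(z),x[1:],z[1:]].round(4): print(*r)
E
```

```text
1.65 -0.0185 -0.0029 0.5932 0.1531
1.5 -0.0187 -0.0001 0.5745 0.1532
1.35 -0.0185 0.0027 0.5559 0.1504
1.2 -0.0179 0.0055 0.538 0.145
1.05 -0.0169 0.0081 0.5211 0.1369
0.9 -0.0155 0.0105 0.5056 0.1264
0.75 -0.0138 0.0127 0.4918 0.1137
0.6 -0.0117 0.0146 0.4801 0.099
0.45 -0.0094 0.0162 0.4707 0.0828
0.3 -0.0069 0.0174 0.4639 0.0654
0.15 -0.0042 0.0183 0.4597 0.0471
0.0 -0.0014 0.0187 0.4583 0.0285
```

Tool +x is world -x here, so dx is the negative of these.

```bash
python3 jog.py '0 0 0 .0185 0 -.0029 .03;0 0 0 .0187 0 0 .03;0 0 0 .0185 0 .0027 .03;0 0 0 .0179 0 .0055 .03;0 0 0 .0169 0 .0081 .03' | grep -E "pos|contact|width"
python3 jog.py '0 0 0 0 0 0 .03'
```

```text
tool_pos: [0.5211, 0.1354, 0.1374]
contact_force: [-2.2, 0.9, 11.0]
grip_width: 0.0346
time_s: 27.72
tool_pos: [0.5187, 0.1349, 0.1358]
tcp_rot: [-0.019, 1.0, -0.0, -0.0]
contact_force: [-0.8, -0.7, 0.4]
grip_width: 0.0301
finger_force: 0.5
```

The bar slipped off near the tips. I'll back up and measure where the cover stands.

```bash
python3 jog.py '0 0 0 0 0 -.03 .03;0 0 0 0 0 -.05 .06;0 0 0 0 -.06 0 .06;0 0 0 0 -.06 0 .06;0 0 0 0 -.06 0 .06' | grep -E "pos|contact|width"
python3 jog.py '0 0 0 0 -.05 0 .06;0 0 0 0 0 0 .06' | grep -E "pos|contact|width"
python3 - <<'E'
from h import *
np.set_printoptions(linewidth=220)
for n in("scene","top"): cv2.imwrite(f"pics/q_{n}.png",arm.grab_frame(n)["color"])
t=cv2.imread("pics/q_top.png");o=cv2.imread("pics/z_top.png");g=cv2.cvtColor(t,6)
d=cv2.absdiff(g,cv2.cvtColor(o,6))[190:300,235:315];ys,xs=np.where(d>25);print("diff rows",ys.min()+190,ys.max()+190,"cols",xs.min()+235,xs.max()+235)
for c in(262,272,282): print(c,"rows200-300",g[200:300,c-1:c+2].mean(1).astype(int))
E
```

```text
tool_pos: [0.5272, -0.0468, 0.2159]
contact_force: [1.0, -0.5, -0.0]
grip_width: 0.0605
tool_pos: [0.529, -0.0984, 0.2154]
contact_force: [0.7, 0.9, 0.1]
grip_width: 0.0601
diff rows 209 273 cols 240 302
262 rows200-300 [146 147 150 152 151 149 151 155 155 155 154 151 150 149 149 148 146 146 145 144 142 142 142 140 137 137 140 144 149 152 148 113 120  93  60  61  87  97  95  97 103 106 103  99  92  72  62  72  76  55  35  47  35  23
  31  53  59  60  61  61  60  61  60  61  60  66  96 120 124 124 123 122 120 119 117 117 117 121  80  84 103 104  64  49  52  61  84  91 105 156 169 170 169 168 167 165 163 164 167 167]
272 rows200-300 [152 152 151 151 154 155 155 155 154 154 156 159 161 161 158 150 142 139 137 136 137 141 145 148 149 151 152 153 153 152 132 107  98  69  55  78 100  96  94 102 106 105 102  94  81  63  75  82  78  46  32  40  28  24
  47  58  61  61  62  62  63  62  62  63  62  67  93  99  99  95  75  66  79 111 118 117 114  80  90 112 110  93  65  52  50  76  84  85  97 147 159 157 155 155 155 156 157 157 156 157]
282 rows200-300 [157 156 156 155 154 154 153 153 153 153 154 156 156 155 159 166 171 174 177 178 178 177 176 173 170 168 166 165 166 162 119 120  87  57  62  89  95  94  97 103 105 103  98  91  69  54  56  63  65  62  59  60  60  61
  61  61  61  62  61  61  61  62  62  62  62  64  74  78  77  67  62  61  62  76 108 116 117  79  86 104 104  71  52  51  51  76  85  95 141 151 152 155 157 159 161 161 161 160 160 158]
```

```bash
python3 - <<'E'
from h import *
np.set_printoptions(linewidth=220)
g=cv2.cvtColor(cv2.imread("pics/q_top.png"),6)
for r in(250,251,252,253): print(r,g[r,250:290].tolist())
c,s=np.cos(.038),np.sin(.038)
for row in(251,252,253):
  for Hx in(.579,.582):
    b=min(np.arange(.6,1.6,.01),key=lambda t:abs(onz("top",(269,row),.042+.125*np.sin(t))[0]-(Hx-.125*np.cos(t))))
    print(row,Hx,b.round(2),onz("top",(269,row),.042+.125*np.sin(b)).round(4))
E
```

```text
250 [82, 71, 55, 54, 55, 49, 40, 36, 37, 41, 42, 40, 33, 33, 31, 31, 31, 29, 31, 32, 32, 34, 33, 31, 28, 43, 56, 58, 58, 60, 59, 60, 59, 59, 60, 60, 61, 62, 61, 61]
251 [112, 96, 66, 57, 53, 40, 32, 37, 43, 44, 45, 46, 48, 49, 50, 51, 51, 49, 49, 48, 46, 46, 43, 32, 25, 39, 54, 60, 60, 59, 59, 60, 60, 61, 60, 62, 63, 63, 62, 62]
252 [122, 117, 94, 63, 51, 37, 29, 33, 37, 36, 36, 36, 35, 36, 35, 35, 35, 36, 36, 35, 32, 32, 29, 25, 24, 41, 56, 60, 60, 61, 60, 60, 61, 60, 63, 61, 61, 61, 62, 62]
253 [123, 122, 102, 66, 57, 44, 27, 27, 26, 25, 24, 23, 24, 24, 24, 22, 22, 21, 24, 23, 21, 23, 25, 24, 30, 47, 59, 60, 60, 60, 61, 61, 62, 62, 61, 62, 62, 63, 61, 62]
251 0.579 1.21 [0.5348 0.1259 0.159 ]
251 0.582 1.18 [0.5349 0.1261 0.1576]
252 0.579 1.19 [0.533 0.126 0.158]
252 0.582 1.17 [0.533  0.1261 0.1571]
253 0.579 1.18 [0.531  0.1261 0.1576]
253 0.582 1.15 [0.5311 0.1262 0.1561]
```

```bash
python3 jog.py '0 0 0 0 .055 0 .06;0 0 0 0 .06 0 .06;0 0 0 0 .06 0 .06;0 0 0 0 .058 0 .06;0 0 0 0 0 0 .06' | grep -E "pos|contact"
python3 -c "
from h import *
go([.533,.135,.1345],np.pi/2+.034)"
```

```text
tool_pos: [0.5189, 0.143, 0.2154]
contact_force: [0.5, 0.5, -0.6]
turn [0.0008 0.0001 0.0103] shift [-0.0138 -0.0085  0.0809] t 29.32 F [ 0.5  0.5 -0.6] w 0.0599 ff 0.0 p [0.5189 0.143  0.2154]
```

```bash
python3 jog.py '0 0 .01 -.0138 -.0083 .03 .06;0 0 0 0 0 .03 .06;0 0 0 0 0 .015 .06;0 0 0 0 0 .006 .055;0 0 0 0 0 0 .05' | grep -E "pos|contact"
python3 jog.py '0 0 0 0 0 0 .03;0 0 0 0 0 0 .03;0 0 0 0 0 0 .03;0 0 0 0 0 0 .03' | grep -E "pos|contact|width|finger"
```

```text
tool_pos: [0.5339, 0.1304, 0.1357]
contact_force: [-3.6, 0.1, 7.4]
tool_pos: [0.5341, 0.135, 0.1376]
contact_force: [-11.1, 20.6, 24.3]
grip_width: 0.0361
finger_force: 60.9
```

```bash
python3 jog.py '0 0 0 .0015 .003 -.002 .03;0 0 0 .0085 0 .0025 .03;0 0 0 .0085 0 .004 .03' | grep -E "pos|contact|width|finger"
python3 jog.py '0 0 0 .008 0 .005 .03;0 0 0 .0076 0 .0056 .03;0 0 0 0 0 0 .03' | grep -E "pos|contact|width|finger"
```

```text
tool_pos: [0.5178, 0.1347, 0.1303]
contact_force: [11.5, 9.5, -19.3]
grip_width: 0.0356
finger_force: 61.7
tool_pos: [0.5011, 0.134, 0.1199]
contact_force: [3.7, 7.5, -3.9]
grip_width: 0.0359
finger_force: 62.0
```

```bash
python3 jog.py '0 0 0 .0157 0 .0142 .03;0 0 0 .0117 0 .0146 .03;0 0 0 .0094 0 .0162 .03;0 0 0 0 0 0 .03' | grep -E "pos|contact|width|finger"
python3 jog.py '0 0 0 .0069 0 .0174 .03;0 0 0 .002 0 .008 .03;0 0 0 0 0 0 .03' | grep -E "pos|contact|width|finger"
```

```text
tool_pos: [0.4647, 0.1326, 0.0748]
contact_force: [3.5, 6.5, -2.3]
grip_width: 0.0353
finger_force: 64.5
tool_pos: [0.4551, 0.1321, 0.0493]
contact_force: [0.1, 6.7, 0.2]
grip_width: 0.0354
finger_force: 65.9
```

```bash
python3 jog.py '0 0 0 0 0 0 .06;0 0 0 0 0 0 .06;0 0 0 0 0 -.05 .06;0 0 0 0 0 -.01 .0;0 0 0 0 0 0 .0' | grep -E "pos|contact|width|finger"
python3 jog.py '0 0 0 0 0 0 .0;0 0 0 0 0 0 .0;0 0 0 0 0 0 .0' | grep -E "pos|contact|width|finger"
python3 -c "
from h import *
go([.458,.1325,.075],np.pi/2+.034)"
```

```text
tool_pos: [0.455, 0.131, 0.1093]
contact_force: [-0.2, -0.1, -0.2]
grip_width: 0.0245
finger_force: 0.0
tool_pos: [0.4539, 0.131, 0.1081]
contact_force: [-0.5, -0.2, 0.4]
grip_width: -0.0004
finger_force: 0.0
turn [-0.0001 -0.0012 -0.0068] shift [-0.0041  0.0014  0.0331] t 33.08 F [-0.5 -0.2  0.4] w -0.0004 ff 0.0 p [0.4539 0.131  0.1081]
```

```bash
python3 jog.py '0 0 0 -.004 .001 .02 0;0 0 0 0 0 .013 0;0 0 0 0 0 .008 0;0 0 0 0 0 .006 0;0 0 0 0 0 .005 0' | grep -E "pos|contact"
for i in 1 2 3 4; do python3 jog.py '0 0 0 0 0 .0025 0' | grep -E "pos|contact"; done
```

```text
tool_pos: [0.4584, 0.1322, 0.0566]
contact_force: [-0.7, 0.6, -1.0]
tool_pos: [0.4584, 0.1322, 0.0541]
contact_force: [-0.4, 0.3, 0.8]
tool_pos: [0.4585, 0.1322, 0.0518]
contact_force: [0.3, 0.2, 1.1]
tool_pos: [0.4584, 0.1322, 0.0493]
contact_force: [-3.2, 0.5, 9.3]
tool_pos: [0.4584, 0.1322, 0.0477]
contact_force: [-10.0, -2.1, 36.0]
```

```bash
python3 jog.py '0 0 0 0 0 .001 0;0 0 0 0 0 0 0' | grep -E "pos|contact"
python3 jog.py '0 0 0 0 0 -.03 0;0 0 0 0 0 -.06 0;0 0 0 0 -.06 -.03 .03;0 0 0 0 -.06 0 .03;0 0 0 0 -.06 0 .03' | grep -E "pos|contact"
python3 jog.py '0 0 0 0 -.06 0 .03;0 0 0 .0 -.03 0 .03;0 0 0 0 0 0 .03' | grep -E "pos|contact"
python3 - <<'E'
from h import *
np.set_printoptions(linewidth=220)
for n in("scene","top"): cv2.imwrite(f"pics/f_{n}.png",arm.grab_frame(n)["color"])
T=cv2.imread("pics/f_top.png");g=cv2.cvtColor(T,6);o=cv2.imread("pics/top0.png");g0=cv2.cvtColor(o,6)
S=cv2.cvtColor(cv2.imread("pics/f_scene.png"),6);S0=cv2.cvtColor(cv2.imread("pics/scene0.png"),6)
for c in(265,271,278): print(c,"now",g[280:298,c-1:c+2].mean(1).astype(int),"\n    t0",g0[280:298,c-1:c+2].mean(1).astype(int))
print("scene col 236", S[250:275,235:238].mean(1).astype(int),"\n t0",S0[250:275,235:238].mean(1).astype(int))
for th in(0,.05,.1,.15): print(th,[proj(n,[.5812-.125*np.cos(th),.131,.042+.125*np.sin(th)]).round(1) for n in("top","scene")])
# carrier bar & bystanders moved?
b=(cv2.absdiff(g,g0)>40).astype(np.uint8);n,l,st,c=cv2.connectedComponentsWithStats(b);print([s for s in st[1:].tolist() if s[4]>25])
E
```

```text
tool_pos: [0.4584, 0.1322, 0.0476]
contact_force: [-10.7, -1.2, 34.3]
tool_pos: [0.4636, -0.0454, 0.1644]
contact_force: [0.8, 0.4, 0.7]
tool_pos: [0.4657, -0.1357, 0.1636]
contact_force: [-0.7, 0.5, 0.7]
265 now [101 110 110 101  97 107 118 116 120 144 117  65  50  37  65 143 156 159] 
    t0 [106 107  97  93  92  96 103 105 107 102  65  42  31  33  85 136 145 147]
271 now [ 83  83  64  35  29  71  83  85  85  85  52  35  41  31  54 108  97  86] 
    t0 [ 82  79  46  20  25  64  76  78  76  55  34  45  32  37  95 127 132 107]
278 now [ 94  95  77  70  78  97 107 109 110 111  71  47  33  38  89 100  90  84] 
    t0 [ 87  75  58  53  60  79  84  85  82  55  31  36  29  62 136 145 114  83]
scene col 236 [ 43  44  43  43  43  43  43  43  43  43  43  41  33  32  31  24  23  34  53  51  38  37  76 116 163] 
 t0 [67 69 83 98 99 89 72 63 61 55 38 18 10 12 23 35 30 20 24 55 79 85 84 80 83]
0 [array([271.7, 291.8]), array([236.4, 270.1])]
0.05 [array([271.5, 291.7]), array([235.9, 268.6])]
0.1 [array([271.2, 291.5]), array([235.5, 267. ])]
0.15 [array([271. , 291.1]), array([235.1, 265.2])]
[[374, 234, 139, 126, 10410], [303, 250, 15, 23, 226], [412, 258, 44, 45, 636], [439, 274, 8, 10, 51], [438, 284, 14, 7, 47], [270, 299, 17, 3, 26], [331, 433, 81, 47, 2213], [208, 463, 43, 17, 362], [262, 463, 31, 17, 366], [0, 467, 27, 13, 218], [369, 466, 11, 11, 81], [294, 470, 11, 7, 47]]
```

```bash
python3 jog.py '0 0 0 .04 0 -.04 .03;0 0 0 .04 0 -.04 .03;0 0 0 .05 0 0 .03;0 0 0 0 .06 0 .03;0 0 0 0 .06 0 .03' | grep -E "pos|contact"
python3 jog.py '0 0 0 0 .06 0 .03;0 0 0 0 .06 0 .03;0 0 0 0 .06 0 .03;0 0 0 0 .06 0 .03;0 0 0 0 .06 0 .03' | grep -E "pos|contact"
python3 jog.py '0 0 0 .02 .055 0 .03;0 0 0 .02 .055 0 .03;0 0 0 .02 .055 0 .03;0 0 0 0 0 0 .03' | grep -E "pos|contact"
python3 - <<'E'
from h import *
np.set_printoptions(linewidth=220)
for n in("scene","top"): cv2.imwrite(f"pics/k_{n}.png",arm.grab_frame(n)["color"])
S=cv2.cvtColor(cv2.imread("pics/k_scene.png"),6);S0=cv2.cvtColor(cv2.imread("pics/scene0.png"),6);S1=cv2.cvtColor(cv2.imread("pics/o_scene.png"),6)
g=cv2.cvtColor(cv2.imread("pics/k_top.png"),6);g0=cv2.cvtColor(cv2.imread("pics/top0.png"),6)
for c in(228,232,236,240,244): print(c,"now",S[250:278,c],"\n    t0 ",S0[250:278,c])
for a,b,nm in((S,S0,"scene"),(g,g0,"top")):
    d=(cv2.absdiff(a,b)>40).astype(np.uint8);n,l,st,c=cv2.connectedComponentsWithStats(d);print(nm,[s for s in st[1:].tolist() if s[4]>15])
print(g[250:272:3,286:320])
E
```

```text
tool_pos: [0.3317, -0.0162, 0.244]
contact_force: [2.5, -0.1, -0.5]
tool_pos: [0.3226, 0.2856, 0.2439]
contact_force: [1.8, -1.0, 0.1]
tool_pos: [0.2565, 0.4493, 0.2432]
contact_force: [0.6, 0.2, -0.6]
228 now [ 76  76  76  75  76  69  52  39  21  11  11  12  10   9  16  23  30  25  20  39  82 147 175 177 174 173 172 170] 
    t0  [ 68  69  64  48  44  55  57  44  25  12  14  21  34  32  22  18  40  70  81  83  82  94 144 170 172 170 169 167]
232 now [ 77  75  76  76  76  77  74  56  47  53  77 110 133 151 144 103  53  36  31  20  25  63 110 157 177 178 176 171] 
    t0  [ 68  67  67  68  64  84 111 128 138 135 125 104  65  34  33  27  17  25  63  80  83  85  85  96 148 174 173 169]
236 now [ 98  79  76  76  79 100 125 130 112  94  75  55  33  20  13   9  13  20  33  33  22  21  51  76 106 143 155 151] 
    t0  [ 67  69  84  97  95  83  66  58  58  55  37  15   9  11  22  35  30  19  23  59  81  86  83  80  81 102 137 150]
240 now [141 109  82  76  76  76  77  77  78  67  50  31  17  12  11  26  46  74  71  48  37  26  17  35  64  78  91 127] 
    t0  [ 68  68  68  68  69  70  64  47
[... 1135 characters left out ...]
151]
 [139 116  83  78  77  77  76  60  33  28  28  27  25  25  27  26  25  24  26  26  38  63  76  66  45  38  35  24  37  64  82 120 147 150]
 [141 120  85  77  77  76  74  60  36  27  26  27  25  24  24  24  25  25  27  27  36  59  71  57  31  37  39  27  39  62  79 117 145 152]
 [141 123  89  79  77  76  73  64  41  34  41  42  38  28  15  16  32  59  75  78  80  82  81  66  52  63  61  47  45  72  94 126 149 152]
 [140 121  87  78  76  75  74  69  51  39  49  54  58  58  48  30  31  58  79  88  92 123 145 133 123 117  77  72  78  81  83  88 128 156]
 [141 126  95  79  76  74  73  70  54  32  56  83  99 106  87  36  30  68 124 151 153 156 164 167 164 158 135  94  89  88  86  97 142 170]]
```

```bash
python3 -c "
from cell import arm
print(arm.sign_off())"
```

```text
the job is handed in; nothing more can be done
None
```

I turned the carrier over and laid it in the recess with the yellow dot down and the T-grip out through the notch. I then pushed the cover down to its stop, left the other things where they were, and handed the job in; the final check used only image measurements, as my ten views were spent.

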